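# Shut and bolt the sample transport case

### The arm

A 6-joint arm with a two-finger parallel gripper is mounted at the origin on the work surface. World frame = base frame: x ahead of the robot, y to its left, z up, the work surface at z = 0. Lengths are in m, angles in rad, forces in N, time in s.
With the tool pointing down it reaches from about 0.225 to 0.875 m from the base axis. Payload 3.4 kg.
Tool frame: the origin (TCP) lies on the mounting face of the last link; the fingertips stand 173 mm ahead of it and the grasp point (between the pads) lies 155 mm ahead of it; x points along the fingers, y is the direction in which the jaws open and shut, and the axes are right-handed (so a half turn about x gives the same grasp; the last joint's range is limited). The gripper opens to 85 mm and grips with 20 to 120 N. Pads are 22 mm wide; open, the fingers measure 114 mm over their backs; the gripper's body (76 mm by 85 mm) begins 54 mm behind the grasp point. The pads swing forward as they close: fully open they stand 13 mm farther back than shut.
Start: joints at [1.127, 0.276, 1.505, -0, 1.361, -0.121], TCP at [0.182, 0.545, 0.405] pointing down, gripper open.
Joint ranges: [-2.89, 2.89], [-0.75, 2.08], [0.22, 2.7], [-1.18, 4.32], [0.11, 2.71], [-2.7, 2.7]. Speed limits (rad/s): [2.57, 2.57, 3.14, 3.14, 3.14, 3.14].

### API

Orientations are given as a unit quaternion [w, x, y, z].
In Python, from rig import manip gives the robot as it stands.
- The arm moves only by the tool arm_command, never from a script. Its argument "targets" is a list of rows, each an object with "dp": the shift along the tool's x, y, z in m, a list of three; "turn": the turn, a rotation vector about the tool's x, y, z in degrees, a list of three; "grip": the opening, from -1 (shut) to 1 (fully open). In form: [{"dp": [tx, ty, tz], "turn": [wx, wy, wz], "grip": grip}, ...]. A call has 1 to 8 rows; each row shifts and turns the commanded pose from where the row before left it, along the tool's axes as they then stand; what a row does not reach is not made up. A row lasts 1/10 s, in which the tool goes at most 50 mm and 8.59 degrees, less where a joint would pass 70% of its speed; a pose out of reach is approached as far as the arm can. A call with a gripper value outside its range is refused whole. The fingers move at their own pace and stop on an object; "grip_force" is the grip in N (left out, the last holds). Time passes only in rows, so rows that do not move let the fingers close. It gives the time, the measured TCP pose, the force and the opening at its end, in the units of the state.
- manip.get_state(): the state, without advancing time (a new reading comes with each control period).
- manip.get_image(name): name is "scene" or "top" or "wrist"; returns the picture (480x640x3 uint8, red, green, blue); there is no depth.
- manip.calibration(name): a dict with "fx", "fy", "cx", "cy" (pixels), "R" (3x3) and "t" (3): a world point X has camera coordinates R X + t. Camera axes: x right, y down, z forward; pixel columns grow to the right and rows downward; lengths in m; the calibration is good to about 2 mm. The wrist camera is an equidistant fisheye: a pixel r from the principal point sees the ray r / f radians off the axis. A picture is of the moment at which its call begins: read the wrist's pose just before it. calibration takes no time and is no camera call; for the wrist camera it gives the pose at the moment of the call.
- manip.sign_off(): hands the job in, once; it reports no verdict.
The state is a dict: "clock": time; "qpos": joint angles; "qd": joint speeds; "effort": joint torques, N m; "position": TCP position; "ee_rot": TCP orientation; "contact_force": force on the tool from outside, world axes, zero at the start; "moment": the same for the moment, N m; "width": finger opening in m.
Only numpy, scipy, OpenCV 4.12 (cv2) and the standard library are available. Lean on these libraries where they do the work, as an engineer would, in place of code of your own. Each camera call takes 0.05 s, during which the arm holds its last target.

### The job

Get the sample case ready for transport: swing its lid fully shut, then slide the bolt across until its tip is fully home against the stop hidden inside the keeper, and lean on it there for a moment with roughly 10 N so that it is surely seated. Be gentle: never press the bolt on its stop with more than 20 N or the case and lid with more than 40 N, leave the other things on the bench alone, and leave the case shut and bolted.

Things in the scene. Friction and masses are not known exactly. Their poses are not given: they have to be found in the camera images.
- case: Grey sample case fixed to the bench, 280 mm along its x, 160 mm along y (y -70 to +90), 80 mm high, tubes inside. Origin on the bench surface under x = 0; z up. Lid hinged along the +y side. Along the -y side a lower shelf (y -125 to -70, 60 mm high) carries the bolt's guide; with the lid shut nothing on case, lid or shelf but the knob rises above z = 90 mm.
- guide (a point): Point on the floor of the bolt's guide, case frame (0, -97, 68.5) mm. The guide is a straight aluminium channel along case x, from x = -135 to +50 mm, side rails to z = 80 mm, with two flat straps over it at x = -70..-50 and +30..+50 mm, strap tops at z = 84 mm. The knob travels between the straps.
- hinge (a point): Hinge line of the lid, at its middle: case frame (0, +90, 84) mm; the line runs along the case's x.
- lid (a joint): Lid angle, rad: 0 = shut flat on the case, 1.57 = upright, grows as it opens, at most 1.8. The hinge is stiff (about 0.4 N m), so the lid stays where it is left; pushing it 120 mm from the hinge takes up to 5 N, and it stops hard at 0.
- lid_edge (a point): Middle of the lid's free edge on its outer face (the top when shut). White plate 284 mm long along the hinge, 8 mm thick, reaching 162 mm from the hinge line, outer face 4 mm beyond the plane through that line. A steel tongue, with the keeper under it, continues it 42 mm further, 55 to 105 mm along case +x from the middle.
- keeper (a point): Centre of the mouth of the keeper, a steel pocket under the lid's tongue, 25 mm wide, 13 mm high, that faces the bolt only with the lid fully shut; x points into it, the way the bolt goes. Shut, it lies at case (60, -97, 73.5) mm with the case's axes. Hidden inside, the end of a set screw stops the bolt: set differently on each case, 15 to 35 mm behind the mouth. It must be felt.
- bolt: Loose flat steel slide bolt, about 0.15 kg, bar 20 x 10 mm, 170 mm long, in the guide with 1.5 mm play. Origin: underside of the bar, half-way along; x points to the tip (as case x), z up. Slides with under 3 N; stops hard when the tip meets the stop screw inside the keeper, 20 to 60 mm from its start. A tip that catches the keeper's rim stops short.
- bolt_tip (a point): Centre of the end face of the bolt's tip (a nose 15 mm wide, 6.5 mm thick), 85 mm from the bolt's origin.
- bolt_knob (a point): The bolt's upright round knob at half its height: 14 mm in diameter, 40 mm high; its foot stands on the bar, its top is about 118 mm above the bench. Push it from behind along case +x, above the straps.
- jar: small white open pot, 48 mm wide, 50 mm high, on the bench beside the latch shelf; origin at the centre of its underside. Bystander: leave it alone.
- wrench: small steel wrench 150 mm long lying on the bench on the hinge side of the case; origin under its middle. Bystander: leave it alone.
- calculator: flat black calculator 130 x 75 x 14 mm; origin under its centre. Bystander: leave it alone.
- tube_rack: rack of capped sample tubes, 90 x 200 mm, 90 mm high; origin under its centre. Bystander: leave it alone.
- wash_bottle: small white bottle, 44 mm wide, 110 mm high; origin under its centre. Bystander: leave it alone.
- tip_box: pipette tip box 122 x 87 x 72 mm; origin under its centre. Bystander: leave it alone.
- beaker: clear beaker 70 mm wide, 85 mm high; origin under its centre. Bystander: leave it alone.

How it is judged:
By the outcome, as a careful person would: the job done as asked, in the order asked, and still so for the second after the job is handed in, with the robot touching nothing.
It also fails if it takes over 64 s, if anything falls off the work surface, if the arm or the gripper's body presses on something with over 40 N, if the wrist force passes 120 N, or if a joint passes its speed limit or range.

## Working session

There is one attempt and no reset: what is moved stays moved. The work goes in short steps, Python scripts to look and compute and a tool call to move; the robot and the scene stay as the last step left them, time stands still between calls to the robot, and variables do not carry over. Pictures are saved under pics/ and viewed, and the job is handed in when it is done.

Besides the shell and the picture viewer there is one more tool, called after ">>>" as name([rows], argument=value, ...), one row to a line, values as JSON. arm_command: Moves the arm, as the interface text tells. Its arguments: {"type":"object","properties":{"targets":{"type":"array"},"grip_force":{"type":"number"}},"required":["targets"]}

```bash
ls; mkdir -p pics
python3 - <<'E'
from rig import manip
import cv2, numpy as np
np.set_printoptions(precision=4,suppress=True)
for n in ["scene","top","wrist"]:
    im=manip.get_image(n); cv2.imwrite(f"pics/{n}0.png",im[:,:,::-1])
    c=manip.calibration(n); print(n,{k:np.array(v).tolist() for k,v in c.items()})
print(manip.get_state())
E
```

```text
pics
scene {'fx': 450.0543586887635, 'fy': 450.0543586887635, 'cx': 317.6661108435104, 'cy': 238.780550744086, 'R': [[0.8486681228004608, 0.5285634191762332, -0.019573687722849765], [0.3872027510223603, -0.6460567478460151, -0.6577877379241318], [-0.360328248882957, 0.5506644990112947, -0.7529489774118707]], 't': [-0.4630894766322618, -0.13811089108888075, 1.1992168670739591]}
top {'fx': 587.4734839411199, 'fy': 587.4734839411199, 'cx': 321.8147926259942, 'cy': 232.98733955176027, 'R': [[0.04766731382802416, -0.9988631826801928, 0.00041167756390849607], [-0.9777998679868087, -0.046746324510982484, -0.2042601265780818], [0.2040471645414382, 0.009333993288506509, -0.9789165598823473]], 't': [0.02067951926781348, 0.5399355456448903, 1.2238269557063728]}
wrist {'fx': 371.64829954431775, 'fy': 371.64829954431775, 'cx': 319.0727618905599, 'cy': 237.7632486239835, 'R': [[0.31642022988872376, 0.9486191201075012, -5.553052862382556e-05], [0.9077243529341166, -0.3027624180503297, 0.2904675839171368], [0.2755262913181039, -0.09196022609144561, -0.9568848309016625]], 't': [-0.5750306648720162, -0.036432480299868564, 0.37909914382939514]}
{'clock': 0.15, 'qpos': array([ 1.127 ,  0.2765,  1.5058,  0.    ,  1.3607, -0.121 ]), 'qd': array([-0.0003, -0.0035, -0.0019, -0.0003, -0.0013,  0.0017]), 'effort': array([  0.0007, -41.7147, -24.6032,  -0.0002,   0.0077,  -0.    ]), 'position': array([0.1823, 0.5452, 0.404 ]), 'ee_rot': array([ 0.6978,  0.1132,  0.6981, -0.1141]), 'contact_force': array([-0.0752,  0.1297,  0.6754]), 'moment': array([ 0.0173,  0.0207, -0.0043]), 'width': 0.0856850130388961}
```

View pics/scene0.png

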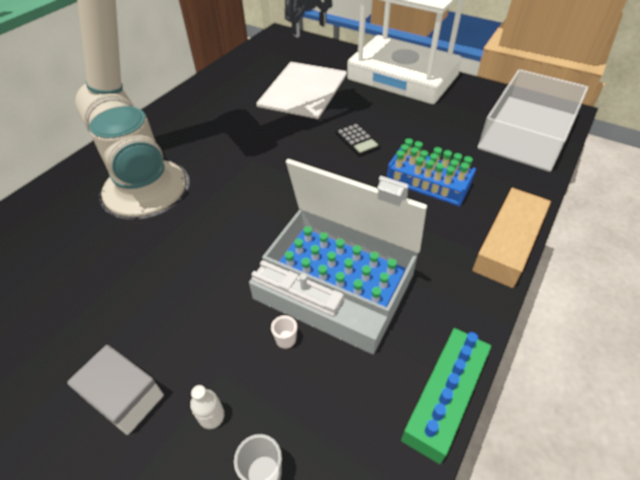

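View pics/top0.png

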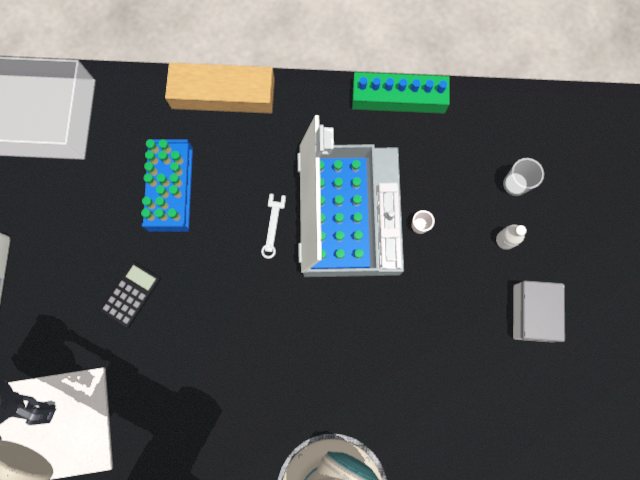

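View pics/wrist0.png

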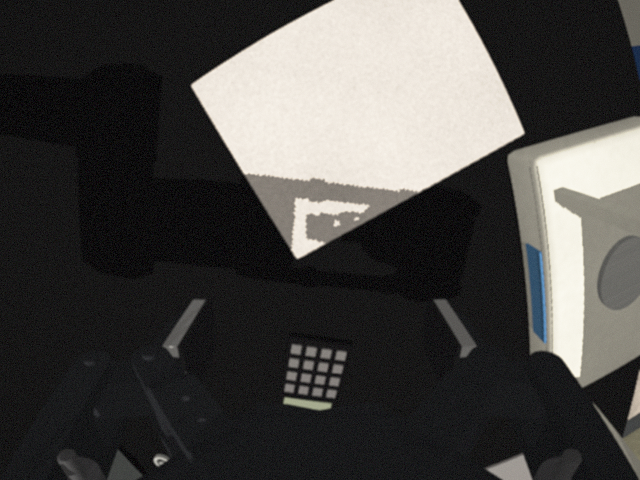

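The scene view shows the open case (about (335,270)), with the lid upright and the bolt's knob at (303,283). The top view shows the case at cols 300-403 and rows 145-275. Case +x points up in that picture, and the knob is near (390,216). Next I zoom in on the features.

Run:
```python
import cv2
a=cv2.imread("pics/top0.png")[105:290,285:445]; cv2.imwrite("pics/topc.png",cv2.resize(a,None,fx=3.2,fy=3.2,interpolation=cv2.INTER_CUBIC))
a=cv2.imread("pics/scene0.png")[150:355,240:440]; cv2.imwrite("pics/scenec.png",cv2.resize(a,None,fx=2.9,fy=2.9,interpolation=cv2.INTER_CUBIC))
```

```text
(no output)
```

View pics/topc.png

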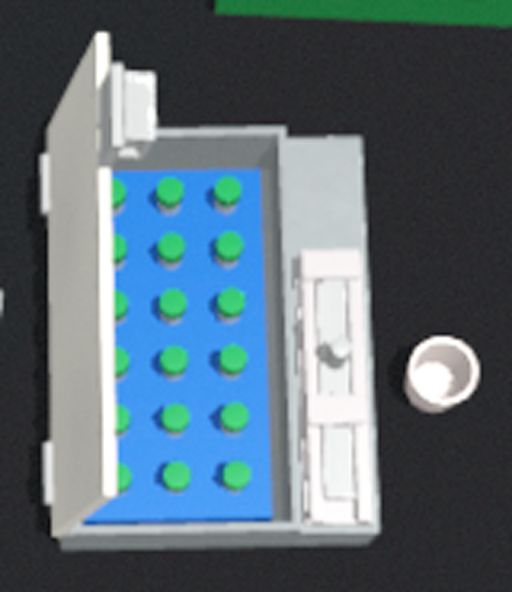

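View pics/scenec.png

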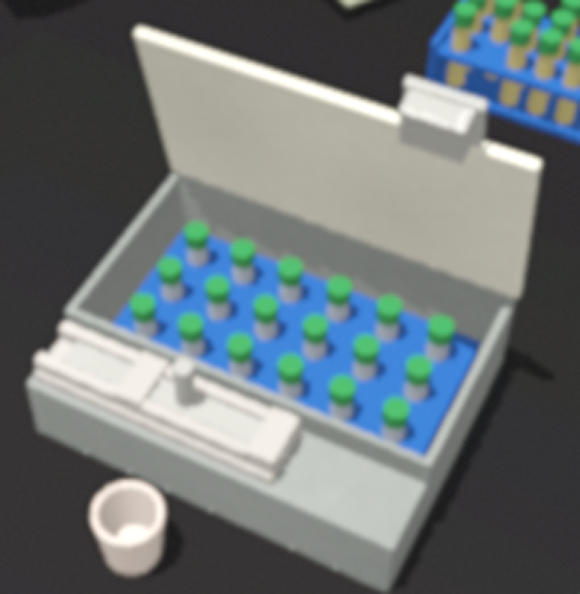

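```bash
cat > h.py <<'E'
import numpy as np, cv2
from rig import manip
np.set_printoptions(precision=4,suppress=True)
def ray(c,p,fish=False):
    d=np.array([(p[0]-c["cx"])/c["fx"],(p[1]-c["cy"])/c["fy"],1.])
    if fish:
        r=np.hypot(d[0],d[1]); d=np.array([d[0]/r*np.sin(r),d[1]/r*np.sin(r),np.cos(r)]) if r>1e-9 else np.array([0,0,1.])
    R=np.array(c["R"]);t=np.array(c["t"])
    d=R.T@d; return -R.T@t, d/np.linalg.norm(d)
def onz(o,d,z): return o+d*(z-o[2])/d[2]
def tri(rs):
    A=sum(np.eye(3)-np.outer(d,d) for o,d in rs); b=sum((np.eye(3)-np.outer(d,d))@o for o,d in rs)
    X=np.linalg.solve(A,b); return X,[np.linalg.norm((np.eye(3)-np.outer(d,d))@(X-o)) for o,d in rs]
def fit2(local,world):
    l=np.array(local)[:,:2];w=np.array(world)[:,:2]
    lc=l-l.mean(0);wc=w-w.mean(0)
    a=np.arctan2((lc[:,0]*wc[:,1]-lc[:,1]*wc[:,0]).sum(),(lc*wc).sum())
    R=np.array([[np.cos(a),-np.sin(a)],[np.sin(a),np.cos(a)]]); t=w.mean(0)-R@l.mean(0)
    return a,t,(w-(l@R.T+t))
E
python3 - <<'E'
from h import *
cT=manip.calibration("top");cS=manip.calibration("scene")
T=lambda p:((p[0]+.5)/3.2-.5+285,(p[1]+.5)/3.2-.5+105)
S=lambda p:((p[0]+.5)/2.9-.5+240,(p[1]+.5)/2.9-.5+150)
F={"sh+-":((140,-125,60),(362,138),(393,545)),"sh--":((-140,-125,60),(378,528),(30,383)),
"r--":((-140,-70,80),(300,523),(68,312)),"r+-":((140,-70,80),(285,128),(428,462)),
"r++":((140,90,80),None,(512,305)),"r-+":((-140,90,80),None,(175,178)),
"knob":(None,(347,345),(183,363)),"lidF-":(None,(113,495),(137,30)),"lidF+":(None,(103,35),(540,160))}
L=[];W=[]
for k,(l,t,s) in F.items():
    rs=[ray(cS,S(s))]+([ray(cT,T(t))] if t else [])
    if t: X,e=tri(rs); print(k,X*1000,np.array(e)*1000)
    if l:
        for r in rs: L.append(l);W.append(onz(*r,l[2]/1000)*1000); print("   onplane",W[-1])
a,t,res=fit2(L,W); print(np.degrees(a),t);print(res)
E
```

```text
sh+- [ 740.4035 -113.2932   61.8506] [1.1076 1.1076]
   onplane [ 740.8431 -111.4898   60.    ]
   onplane [ 740.184  -114.1938   60.    ]
sh-- [ 465.8771 -130.5137   59.5899] [0.3936 0.3936]
   onplane [ 466.3676 -130.4274   60.    ]
   onplane [ 465.5515 -130.7516   60.    ]
r-- [463.1041 -76.9146  80.2975] [0.3707 0.3707]
   onplane [462.6875 -77.0169  80.    ]
   onplane [463.4049 -76.6727  80.    ]
r+- [736.8415 -58.4377  81.9789] [0.1114 0.1114]
   onplane [736.5312 -57.1274  80.    ]
   onplane [737.4895 -58.6545  80.    ]
   onplane [729.8105  91.0038  80.    ]
   onplane [454.4551  74.0338  80.    ]
knob [575.8157 -99.1002 122.9523] [1.2941 1.2941]
lidF- [450.4784  46.3406 243.2604] [0.9997 0.9997]
lidF+ [731.196   66.191  244.9564] [1.7854 1.7854]
3.6111081533349765 [595.9534   0.7512]
[[-2.7054  3.693 ]
 [-3.3645  0.989 ]
 [ 2.2632  2.391 ]
 [ 1.4471  2.0668]
 [ 2.0473  0.9106]
 [ 2.7646  1.2548]
 [-3.5532  3.1646]
 [-2.5948  1.6376]
 [-0.1965 -8.3865]
 [ 3.8923 -7.7209]]
```

Run:
```python
from h import *
from scipy.spatial.transform import Rotation as Ro
L=[(140,-125),(140,-125),(-140,-125),(-140,-125),(-140,-70),(-140,-70),(140,-70),(140,-70)]
W=[(740.8,-111.5),(740.2,-114.2),(466.4,-130.4),(465.6,-130.8),(462.7,-77),(463.4,-76.7),(736.5,-57.1),(737.5,-58.7)]
a,t,res=fit2(L,W); print(np.degrees(a),t);print(res)
R=np.array([[np.cos(a),-np.sin(a)],[np.sin(a),np.cos(a)]])
for n,p in {"knob":(575.8,-99.1),"lid-":(450.5,46.3),"lid+":(731.2,66.2)}.items(): print(n,R.T@(np.array(p)-t))
for n,p in {"hinge":(0,90),"lidc":(0,-30),"lidstart":(0,120)}.items(): print(n,R@np.array(p)+t)
s=manip.get_state();q=s["ee_rot"];M=Ro.from_quat([q[1],q[2],q[3],q[0]]).as_matrix();print(M,s["position"])
```

```text
3.8120905273117827 [595.1553   2.7343]
[[-2.3561  1.1813]
 [-2.9561 -1.5187]
 [ 2.6244  0.897 ]
 [ 1.8244  0.497 ]
 [ 2.5811 -0.5813]
 [ 3.2811 -0.2813]
 [-2.9994  0.703 ]
 [-1.9994 -0.897 ]]
knob [ -26.0828 -100.3221]
lid- [-141.4388   53.0867]
lid+ [139.9632  54.2804]
hinge [589.1717  92.5351]
lidc [597.1498 -27.1993]
lidstart [587.1771 122.4688]
[[-0.0006  0.3173  0.9483]
 [-0.0013  0.9483 -0.3173]
 [-1.     -0.0014 -0.0002]] [0.1823 0.5452 0.404 ]
```

>>> arm_command([
  {"dp":[0,0,0],"turn":[-7.4,0,0],"grip":-1},
  {"dp":[0,0,0],"turn":[-7.4,0,0],"grip":-1},
  {"dp":[0,0,0],"turn":[-7.5,0,0],"grip":-1},
  {"dp":[0,-0.03,0.03],"turn":[0,0,0],"grip":-1},
  {"dp":[0,-0.03,0.03],"turn":[0,0,0],"grip":-1},
  {"dp":[0,-0.03,0.03],"turn":[0,0,0],"grip":-1},
  {"dp":[0,-0.03,0.03],"turn":[0,0,0],"grip":-1},
  {"dp":[0,-0.03,0.03],"turn":[0,0,0],"grip":-1},
], grip_force=60)

```text
clock: 0.95
position: [0.3429, 0.4043, 0.4045]
ee_rot: [0.707, -0.024, 0.707, 0.024]
contact_force: [0.9, -0.3, 0.2]
width: -0.0001
```

>>> arm_command([
  {"dp":[0,-0.034,0.028],"turn":[0,0,0],"grip":-1},
  {"dp":[0,-0.034,0.028],"turn":[0,0,0],"grip":-1},
  {"dp":[0,-0.034,0.028],"turn":[0,0,0],"grip":-1},
  {"dp":[0,-0.034,0.028],"turn":[0,0,0],"grip":-1},
  {"dp":[0,-0.034,0.028],"turn":[0,0,0],"grip":-1},
  {"dp":[0,-0.034,0.028],"turn":[0,0,0],"grip":-1},
  {"dp":[0,-0.034,0.028],"turn":[0,0,0],"grip":-1},
  {"dp":[0.03,-0.03,0.028],"turn":[0,0,0],"grip":-1},
])

```text
clock: 1.75
position: [0.5852, 0.1519, 0.3786]
ee_rot: [0.71, -0.023, 0.703, 0.024]
contact_force: [0.6, 1.1, -0.7]
width: -0.0001
```

```bash
cat > loc.py <<'E'
from h import *
from scipy.spatial.transform import Rotation as Ro
a=np.radians(3.81);O=np.array([595.2,2.7])
RL=np.array([[np.cos(a),-np.sin(a)],[np.sin(a),np.cos(a)]])
def show():
    s=manip.get_state();q=s["ee_rot"];M=Ro.from_quat([q[1],q[2],q[3],q[0]]).as_matrix()
    tip=s["position"]*1000+173*M[:,0]
    f=s["contact_force"]
    print("clk",s["clock"],"tip local",RL.T@(tip[:2]-O),tip[2],"Floc",RL.T@f[:2],f[2],"w",s["width"])
    return M
E
python3 - <<'E'
from loc import *
print(show())
im=manip.get_image("scene"); cv2.imwrite("pics/s1.png",cv2.resize(im[100:360,200:500,::-1],None,fx=2.2,fy=2.2,interpolation=cv2.INTER_CUBIC))
E
```

```text
clk 1.75 tip local [  1.5643 149.6036] 205.6372702549965 Floc [0.6882 1.0211] -0.7042658134357527 w -0.00012786782119274197
[[ 0.0091 -0.0656  0.9978]
 [ 0.0012  0.9978  0.0656]
 [-1.      0.0006  0.0092]]
```

View pics/s1.png

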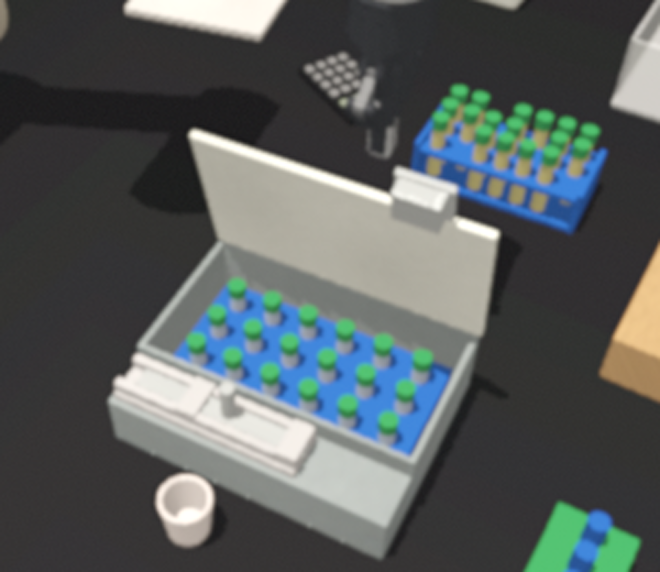

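The picture shows the gripper tip at (380,155), behind and above the lid edge, with nothing touched. I approach the lid's outer face next.

>>> arm_command([
  {"dp":[0.005,-0.024,0],"turn":[0,0,0],"grip":-1},
  {"dp":[0,-0.02,0],"turn":[0,0,0],"grip":-1},
  {"dp":[0,-0.014,0],"turn":[0,0,0],"grip":-1},
  {"dp":[0.003,-0.014,0],"turn":[0,0,0],"grip":-1},
  {"dp":[0.004,-0.01,0],"turn":[0,0,0],"grip":-1},
  {"dp":[0.004,-0.01,0],"turn":[0,0,0],"grip":-1},
])

```text
clock: 2.4
position: [0.5891, 0.0615, 0.3595]
ee_rot: [0.707, -0.023, 0.706, 0.024]
contact_force: [0.4, 1.0, 2.0]
width: -0.0
```

```bash
python3 -c "
from loc import *
show()"
```

```text
clk 2.4 tip local [-1.9678 59.0935] 186.4822850132891 Floc [0.5018 0.9528] 2.048990534238215 w -2.1486857294556688e-05
```

Run:
```python
from loc import *
im=manip.get_image("scene"); cv2.imwrite("pics/s2.png",cv2.resize(im[100:360,200:500,::-1],None,fx=2.2,fy=2.2,interpolation=cv2.INTER_CUBIC))
show()
```

```text
clk 2.45 tip local [-2.3696 57.4227] 185.5561981673509 Floc [ 0.28   -1.3421] 1.2288272964900253 w -5.183347556220743e-05
```

View pics/s2.png

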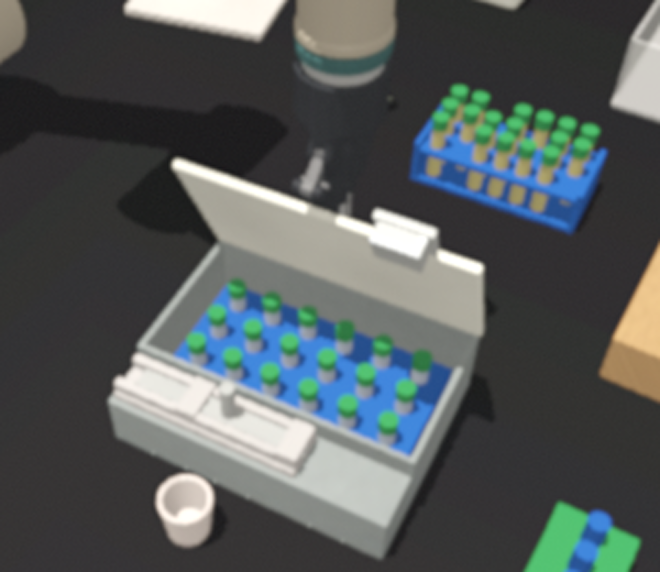

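The lid is turning, its free edge now running (175,160)-(480,265). I continue along the arc.

>>> arm_command([
  {"dp":[0.005,-0.01,0],"turn":[0,0,0],"grip":-1},
  {"dp":[0.004,-0.009,0],"turn":[0,0,0],"grip":-1},
  {"dp":[0.005,-0.008,0],"turn":[0,0,0],"grip":-1},
  {"dp":[0.006,-0.008,0],"turn":[0,0,0],"grip":-1},
  {"dp":[0.006,-0.007,0],"turn":[0,0,0],"grip":-1},
  {"dp":[0.007,-0.007,0],"turn":[0,0,0],"grip":-1},
  {"dp":[0.007,-0.006,0],"turn":[0,0,0],"grip":-1},
])

```text
clock: 3.15
position: [0.5925, 0.0061, 0.3185]
ee_rot: [0.707, -0.024, 0.707, 0.023]
contact_force: [0.5, 2.3, 1.5]
width: 0.0
```

```bash
python3 -c "
from loc import *
show()"
```

```text
clk 3.15 tip local [-2.5318  3.5572] 145.4773667554767 Floc [0.6206 2.2352] 1.4768150121488715 w 1.1233462695131127e-05
```

>>> arm_command([
  {"dp":[0.009,-0.007,0],"turn":[0,0,0],"grip":-1},
  {"dp":[0.01,-0.005,0],"turn":[0,0,0],"grip":-1},
  {"dp":[0.01,-0.004,0],"turn":[0,0,0],"grip":-1},
  {"dp":[0.01,-0.003,0],"turn":[0,0,0],"grip":-1},
  {"dp":[0.007,-0.002,0],"turn":[0,0,0],"grip":-1},
  {"dp":[0,0,0],"turn":[0,0,0],"grip":-1},
])

```text
clock: 3.75
position: [0.5936, -0.0145, 0.2717]
ee_rot: [0.706, -0.024, 0.708, 0.023]
contact_force: [0.3, 0.5, 0.2]
width: 0.0001
```

Run:
```python
from loc import *
show()
im=manip.get_image("scene"); cv2.imwrite("pics/s3.png",cv2.resize(im[150:360,220:460,::-1],None,fx=2.5,fy=2.5,interpolation=cv2.INTER_CUBIC))
show()
```

```text
clk 3.75 tip local [ -3.1902 -17.1107] 98.71084112045818 Floc [0.3503 0.5061] 0.17343878548084152 w 9.412721870611908e-05
clk 3.8 tip local [ -2.7718 -16.9933] 99.39714061674584 Floc [0.379  0.2368] 0.1122138297892144 w -0.0002842462412913777
```

View pics/s3.png

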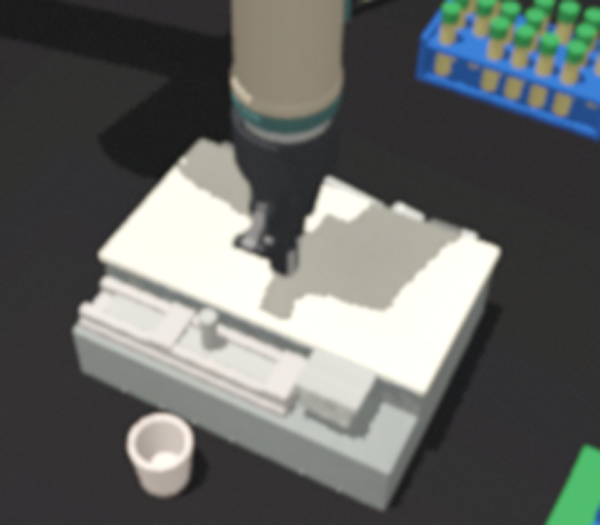

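The lid is nearly shut, with the keeper now at (338,385). I finish in small downward steps, watching the force.

>>> arm_command([
  {"dp":[0.004,0,0],"turn":[0,0,0],"grip":-1},
  {"dp":[0.003,0,0],"turn":[0,0,0],"grip":-1},
  {"dp":[0.001,0,0],"turn":[0,0,0],"grip":-1},
])

```text
clock: 4.1
position: [0.5942, -0.0142, 0.2653]
ee_rot: [0.707, -0.024, 0.706, 0.023]
contact_force: [0.1, -0.7, 1.7]
width: -0.0004
```

>>> arm_command([
  {"dp":[0.001,0,0],"turn":[0,0,0],"grip":-1},
  {"dp":[0.001,0,0],"turn":[0,0,0],"grip":-1},
])

```text
clock: 4.3
position: [0.5941, -0.0141, 0.2634]
ee_rot: [0.707, -0.024, 0.706, 0.023]
contact_force: [1.5, -1.0, 0.5]
width: -0.0002
```

>>> arm_command([
  {"dp":[0.001,0,0],"turn":[0,0,0],"grip":-1},
])

```text
clock: 4.4
position: [0.5941, -0.0142, 0.2623]
ee_rot: [0.707, -0.024, 0.706, 0.023]
contact_force: [1.0, -0.8, 0.1]
width: -0.0
```

>>> arm_command([
  {"dp":[0.001,0,0],"turn":[0,0,0],"grip":-1},
])

```text
clock: 4.5
position: [0.5941, -0.0141, 0.2614]
ee_rot: [0.707, -0.023, 0.707, 0.023]
contact_force: [-1.7, 0.2, 10.9]
width: -0.0001
```

>>> arm_command([
  {"dp":[0.001,0,0],"turn":[0,0,0],"grip":-1},
])

```text
clock: 4.6
position: [0.5941, -0.0141, 0.2614]
ee_rot: [0.707, -0.024, 0.706, 0.023]
contact_force: [-2.8, -0.4, 13.6]
width: -0.0002
```

>>> arm_command([
  {"dp":[0.0005,0,0],"turn":[0,0,0],"grip":-1},
])

```text
clock: 4.7
position: [0.594, -0.0141, 0.2614]
ee_rot: [0.707, -0.024, 0.706, 0.023]
contact_force: [-3.5, -0.6, 12.5]
width: 0.0001
```

The lid meets its hard stop with the tip at z = 88.4 mm (the shut lid top should be 88), at 13 N. I lift off, move behind the knob at height and look again.

>>> arm_command([
  {"dp":[-0.03,0,0],"turn":[0,0,0],"grip":-1},
  {"dp":[-0.035,0,-0.01],"turn":[0,0,0],"grip":-1},
  {"dp":[0,-0.02,-0.02],"turn":[0,0,0],"grip":-1},
  {"dp":[0,-0.03,-0.03],"turn":[0,0,0],"grip":-1},
  {"dp":[0,-0.03,-0.02],"turn":[0,0,0],"grip":-1},
  {"dp":[0,0,0],"turn":[0,0,0],"grip":-1},
  {"dp":[0,0,0],"turn":[0,0,0],"grip":-1},
])

```text
clock: 5.4
position: [0.5191, -0.0995, 0.3246]
ee_rot: [0.707, -0.022, 0.707, 0.023]
contact_force: [1.3, -1.4, -0.4]
width: -0.0002
```

Run:
```python
from loc import *
show()
for n,(r,c,f) in {"scene":((150,360),(220,460),2.5),"top":((120,290),(285,445),3.4),"wrist":((0,480),(0,640),1)}.items():
    im=manip.get_image(n);cv2.imwrite(f"pics/{n}4f.png",im[:,:,::-1]); cv2.imwrite(f"pics/{n}4.png",cv2.resize(im[r[0]:r[1],c[0]:c[1],::-1],None,fx=f,fy=f,interpolation=cv2.INTER_CUBIC))
show()
```

```text
clk 5.4 tip local [-82.6901 -96.7476] 151.61793898398844 Floc [ 1.1907 -1.4367] -0.4488124371132028 w -0.00019797150339418557
clk 5.55 tip local [-81.7629 -95.8953] 151.5259592483942 Floc [-0.1376  0.2279] 0.013345760411171033 w -4.664752109476409e-05
```

View pics/scene4.png

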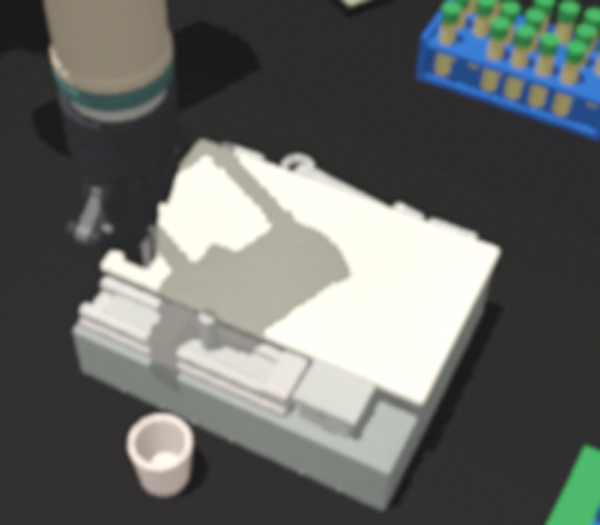

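View pics/top4.png

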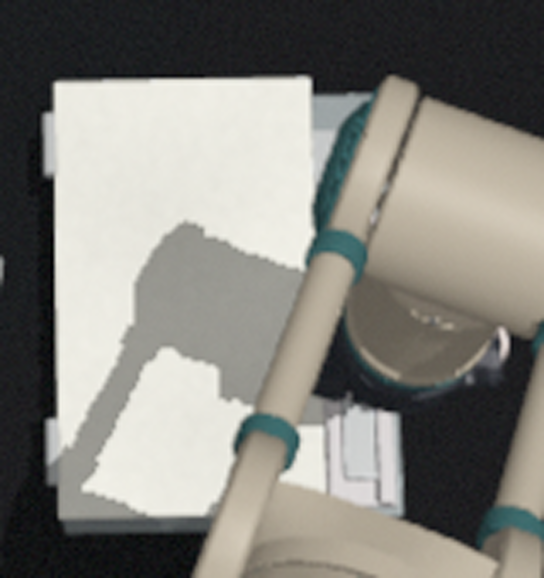

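View pics/wrist4.png

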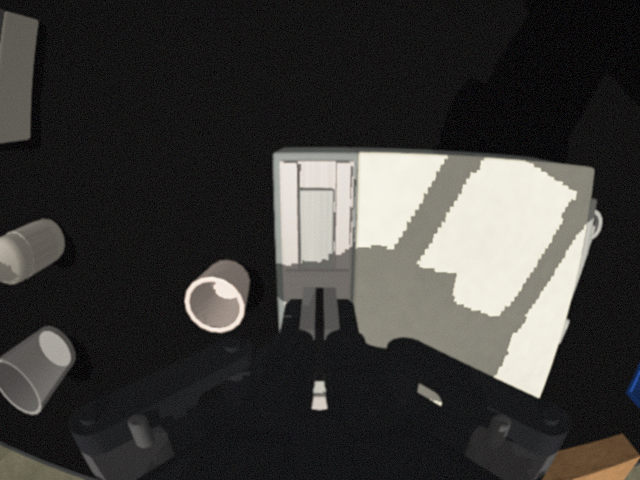

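The scene view shows the lid flat, the keeper box at (338,390) in line with the guide's end, and the jar at (160,455) undisturbed. The wrist view shows the fingers at (320,295), lined up with the channel (cols 280-354). I check the knob and channel coordinates by ray casting.

Run:
```python
from loc import *
c=manip.calibration("wrist")
for p,z in [((279,200),80),((355,200),80),((299,230),80),((336,230),80),((319,230),80),((278,153),60),((319,385),118),((319,409),118)]:
    X=onz(*ray(c,p,True),z/1000)*1000; print(p,RL.T@(X[:2]-O),z)
cS=manip.calibration("scene")
S=lambda p:((p[0]+.5)/2.5-.5+220,(p[1]+.5)/2.5-.5+150)
for n,p,z in [("knobtop",(207,317),118),("keeper near corners",(298,398),88),("k2",(350,430),88),("k3",(375,378),88),("lid -x-y",(100,254),88),("lid+x-y",(425,392),88),("lid+x+y",(499,248),88),("shelf",(380,490),60)]:
    X=onz(*ray(cS,S(p)),z/1000)*1000; print(n,RL.T@(X[:2]-O),z)
```

```text
(279, 200) [-115.3707 -118.2952] 80
(355, 200) [-115.4024  -73.6685] 80
(299, 230) [ -97.0512 -106.7387] 80
(336, 230) [-97.07   -84.6104] 80
(319, 230) [-97.0574 -94.7771] 80
(278, 153) [-141.6782 -120.5235] 60
(319, 385) [-11.7088 -94.7293] 118
(319, 409) [  8.5422 -94.7007] 118
knobtop [-25.7397 -99.8841] 118
keeper near corners [  58.8181 -115.1165] 88
k2 [ 104.3209 -122.0929] 88
k3 [102.3422 -72.7827] 88
lid -x-y [-148.1086  -65.6596] 88
lid+x-y [140.2427 -67.0459] 88
lid+x+y [141.5731  90.2797] 88
shelf [ 138.6219 -141.569 ] 60
```

>>> arm_command([
  {"dp":[0.02,0,0],"turn":[0,0,0],"grip":-1},
  {"dp":[0.02,0,0],"turn":[0,0,0],"grip":-1},
  {"dp":[0.014,0,0.008],"turn":[0,0,0],"grip":-1},
  {"dp":[0,0,0.01],"turn":[0,0,0],"grip":-1},
  {"dp":[0,0,0.006],"turn":[0,0,0],"grip":-1},
  {"dp":[0,0,0],"turn":[0,0,0],"grip":-1},
  {"dp":[0,0,0],"turn":[0,0,0],"grip":-1},
])

```text
clock: 6.25
position: [0.544, -0.0976, 0.2714]
ee_rot: [0.707, -0.024, 0.706, 0.024]
contact_force: [-0.1, -0.1, -0.2]
width: 0.0001
```

Run:
```python
from loc import *
show()
n,(r,c,f)="scene",((180,320),(220,400),3.3)
im=manip.get_image(n);cv2.imwrite(f"pics/{n}5.png",cv2.resize(im[r[0]:r[1],c[0]:c[1],::-1],None,fx=f,fy=f,interpolation=cv2.INTER_CUBIC))
```

```text
clk 6.25 tip local [-57.5138 -96.7496] 98.36662752289195 Floc [-0.0926 -0.0982] -0.24517949733669586 w 0.00010254772013346083
```

View pics/scene5.png

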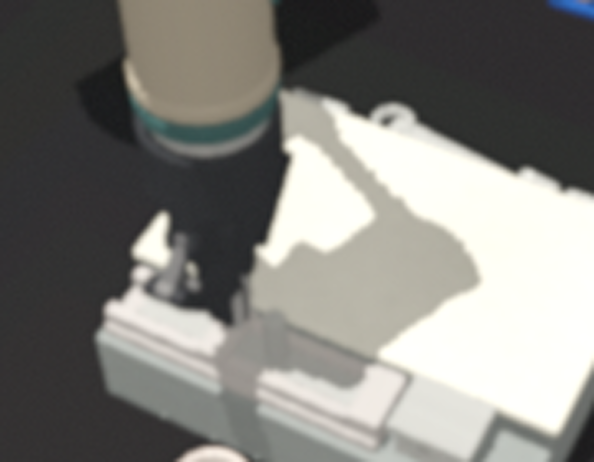

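The fingertip (240,310) stands just behind the knob (272,340). I start pushing slowly.

>>> arm_command([
  {"dp":[0.001,0,0.004],"turn":[0,0,0],"grip":-1},
  {"dp":[0,0,0.003],"turn":[0,0,0],"grip":-1},
  {"dp":[0,0,0.002],"turn":[0,0,0],"grip":-1},
  {"dp":[0,0,0.002],"turn":[0,0,0],"grip":-1},
  {"dp":[0,0,0.002],"turn":[0,0,0],"grip":-1},
])

```text
clock: 6.8
position: [0.5565, -0.0968, 0.2697]
ee_rot: [0.707, -0.023, 0.707, 0.023]
contact_force: [0.1, 0.0, -1.1]
width: 0.0002
```

>>> arm_command([
  {"dp":[0,0,0.002],"turn":[0,0,0],"grip":-1},
  {"dp":[0,0,0.002],"turn":[0,0,0],"grip":-1},
  {"dp":[0,0,0.002],"turn":[0,0,0],"grip":-1},
])

```text
clock: 7.1
position: [0.5624, -0.0963, 0.2696]
ee_rot: [0.707, -0.023, 0.707, 0.024]
contact_force: [-0.8, 0.3, 0.5]
width: -0.0001
```

>>> arm_command([
  {"dp":[0,0,0.002],"turn":[0,0,0],"grip":-1},
  {"dp":[0,0,0.002],"turn":[0,0,0],"grip":-1},
])

```text
clock: 7.3
position: [0.5665, -0.0961, 0.2697]
ee_rot: [0.707, -0.023, 0.707, 0.024]
contact_force: [-0.8, 0.7, 0.6]
width: -0.0001
```

>>> arm_command([
  {"dp":[0,0,0.002],"turn":[0,0,0],"grip":-1},
  {"dp":[0,0,0.002],"turn":[0,0,0],"grip":-1},
])

```text
clock: 7.5
position: [0.5705, -0.0958, 0.2697]
ee_rot: [0.707, -0.023, 0.707, 0.024]
contact_force: [-0.6, 0.2, 0.1]
width: -0.0
```

Run:
```python
from loc import *
show()
n,(r,c,f)="scene",((180,320),(220,400),3.3)
im=manip.get_image(n);cv2.imwrite(f"pics/{n}6.png",cv2.resize(im[r[0]:r[1],c[0]:c[1],::-1],None,fx=f,fy=f,interpolation=cv2.INTER_CUBIC))
show()
```

```text
clk 7.5 tip local [-31.1393 -96.656 ] 96.66467886096572 Floc [-0.5951  0.2057] 0.11243673697890433 w -4.924309437730758e-05
clk 7.55 tip local [-30.7332 -96.702 ] 96.64626197894296 Floc [-0.6737 -0.5267] -0.20327303278455003 w 6.133867872822816e-05
```

View pics/scene6.png

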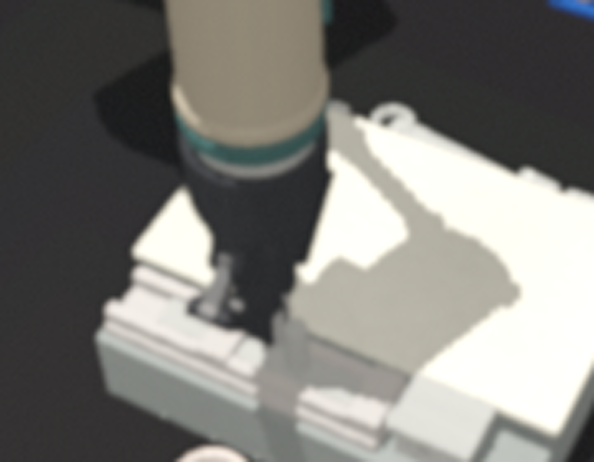

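The knob has moved to (295,345) and follows the finger with about 0.6 N. I continue in small steps, watching the force.

>>> arm_command([
  {"dp":[0,0,0.002],"turn":[0,0,0],"grip":-1},
  {"dp":[0,0,0.001],"turn":[0,0,0],"grip":-1},
  {"dp":[0,0,0.001],"turn":[0,0,0],"grip":-1},
])

```text
clock: 7.85
position: [0.5744, -0.0956, 0.2696]
ee_rot: [0.707, -0.023, 0.707, 0.024]
contact_force: [0.1, -0.3, 0.9]
width: -0.0001
```

>>> arm_command([
  {"dp":[0,0,0.001],"turn":[0,0,0],"grip":-1},
  {"dp":[0,0,0.001],"turn":[0,0,0],"grip":-1},
])

```text
clock: 8.05
position: [0.5764, -0.0955, 0.2697]
ee_rot: [0.707, -0.023, 0.707, 0.023]
contact_force: [-1.1, 0.5, 0.3]
width: -0.0002
```

>>> arm_command([
  {"dp":[0,0,0.001],"turn":[0,0,0],"grip":-1},
  {"dp":[0,0,0.001],"turn":[0,0,0],"grip":-1},
])

```text
clock: 8.25
position: [0.5784, -0.0953, 0.2697]
ee_rot: [0.707, -0.023, 0.707, 0.024]
contact_force: [-0.3, -0.1, -0.7]
width: -0.0001
```

>>> arm_command([
  {"dp":[0,0,0.001],"turn":[0,0,0],"grip":-1},
  {"dp":[0,0,0.001],"turn":[0,0,0],"grip":-1},
])

```text
clock: 8.45
position: [0.5804, -0.0952, 0.2697]
ee_rot: [0.707, -0.023, 0.707, 0.024]
contact_force: [-0.9, -0.7, -0.5]
width: 0.0
```

>>> arm_command([
  {"dp":[0,0,0.001],"turn":[0,0,0],"grip":-1},
  {"dp":[0,0,0.001],"turn":[0,0,0],"grip":-1},
])

```text
clock: 8.65
position: [0.5824, -0.095, 0.2697]
ee_rot: [0.707, -0.023, 0.707, 0.024]
contact_force: [-1.3, 1.1, -0.5]
width: -0.0
```

>>> arm_command([
  {"dp":[0,0,0.001],"turn":[0,0,0],"grip":-1},
  {"dp":[0,0,0.001],"turn":[0,0,0],"grip":-1},
])

```text
clock: 8.85
position: [0.5844, -0.0949, 0.2697]
ee_rot: [0.707, -0.023, 0.707, 0.023]
contact_force: [-0.1, 0.2, 0.6]
width: -0.0
```

>>> arm_command([
  {"dp":[0,0,0.001],"turn":[0,0,0],"grip":-1},
  {"dp":[0,0,0.001],"turn":[0,0,0],"grip":-1},
])

```text
clock: 9.05
position: [0.5864, -0.0948, 0.2697]
ee_rot: [0.707, -0.023, 0.707, 0.024]
contact_force: [-0.1, 0.4, -0.1]
width: 0.0
```

>>> arm_command([
  {"dp":[0,0,0.001],"turn":[0,0,0],"grip":-1},
  {"dp":[0,0,0.001],"turn":[0,0,0],"grip":-1},
])

```text
clock: 9.25
position: [0.5884, -0.0947, 0.2697]
ee_rot: [0.707, -0.023, 0.707, 0.024]
contact_force: [-0.9, -0.1, -0.3]
width: -0.0001
```

>>> arm_command([
  {"dp":[0,0,0.001],"turn":[0,0,0],"grip":-1},
  {"dp":[0,0,0.001],"turn":[0,0,0],"grip":-1},
])

```text
clock: 9.45
position: [0.5902, -0.0945, 0.2697]
ee_rot: [0.706, -0.024, 0.707, 0.024]
contact_force: [-1.9, -1.1, 1.2]
width: 0.0
```

>>> arm_command([
  {"dp":[0,0,0.0005],"turn":[0,0,0],"grip":-1},
])

```text
clock: 9.55
position: [0.5904, -0.0945, 0.2696]
ee_rot: [0.706, -0.024, 0.707, 0.024]
contact_force: [-3.8, -0.4, 1.8]
width: 0.0002
```

>>> arm_command([
  {"dp":[0,0,0.0005],"turn":[0,0,0],"grip":-1},
])

```text
clock: 9.65
position: [0.5906, -0.0945, 0.2696]
ee_rot: [0.706, -0.024, 0.708, 0.024]
contact_force: [-4.2, -0.5, 2.8]
width: -0.0001
```

Run:
```python
from loc import *
show()
n,(r,c,f)="scene",((180,320),(220,400),3.3)
im=manip.get_image(n);cv2.imwrite(f"pics/{n}7f.png",im[:,:,::-1]);cv2.imwrite(f"pics/{n}7.png",cv2.resize(im[r[0]:r[1],c[0]:c[1],::-1],None,fx=f,fy=f,interpolation=cv2.INTER_CUBIC))
im=manip.get_image("wrist");cv2.imwrite("pics/wrist7.png",im[:,:,::-1])
show()
```

```text
clk 9.65 tip local [-11.5142 -96.6341] 96.64364745724882 Floc [-4.2476 -0.206 ] 2.8305220305662937 w -9.669470530445334e-05
clk 9.75 tip local [-11.5102 -96.6164] 96.64448558293384 Floc [-4.872  -0.8362] 2.2195751456656727 w 1.8090164207306913e-05
```

View pics/scene7.png

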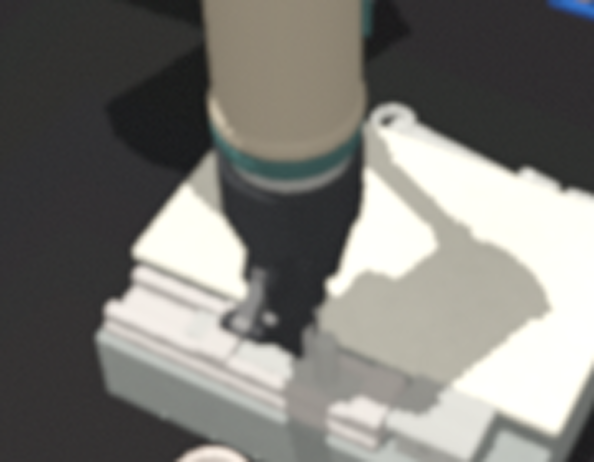

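View pics/wrist7.png

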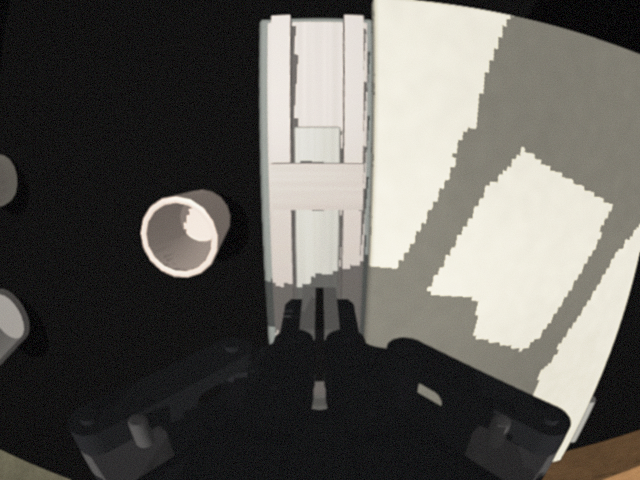

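The wrist view shows the bolt's rear end at (318,127), just behind the rear strap (rows 163-210). That gives the tip position as rear + 170 mm, which tells the stop screw from the keeper's rim.

Run:
```python
from loc import *
c=manip.calibration("wrist")
g=cv2.imread("pics/wrist7.png").astype(int).sum(2)
print(g[115:140,305:332].mean(1).astype(int)); print(g[155:220:1,305:332].mean(1).astype(int))
for n,p,z in [("rear",(318,126.5),78.5),("strap-70",(318,163),84),("strap-50",(318,210),84),("guide-135",(282,15.5),80),("guide-135",(353,15.5),80)]:
    X=onz(*ray(c,p,True),z/1000)*1000; print(n,RL.T@(X[:2]-O))
```

```text
[678 680 679 679 679 679 678 678 679 678 656 596 573 622 654 659 659 658
 658 658 659 658 658 657 657]
[655 655 654 656 655 624 539 458 502 608 649 647 645 644 644 643 647 651
 653 654 648 646 648 651 649 648 643 640 637 637 638 642 646 648 647 645
 639 638 636 637 637 639 636 636 637 635 633 633 632 628 624 619 620 617
 597 586 621 643 641 642 643 642 642 641 641]
rear [-87.7335 -96.1082]
strap-70 [-72.4291 -96.0926]
strap-50 [-52.3108 -96.0853]
guide-135 [-137.0965 -111.4108]
guide-135 [-137.0876  -81.3265]
```

With the straps' 2 mm offset removed, the rear is at x = -85.5, so the tip is at about 84.5. That is 24.5 mm behind the mouth and within 15-35, so it is the stop and not the rim. I raise the push to about 10 N.

>>> arm_command([
  {"dp":[0,0,0.001],"turn":[0,0,0],"grip":-1},
])

```text
clock: 9.85
position: [0.5909, -0.0944, 0.2696]
ee_rot: [0.705, -0.024, 0.708, 0.024]
contact_force: [-7.4, -1.5, 5.5]
width: -0.0
```

>>> arm_command([
  {"dp":[0,0,0.0005],"turn":[0,0,0],"grip":-1},
])

```text
clock: 9.95
position: [0.5911, -0.0944, 0.2697]
ee_rot: [0.705, -0.024, 0.709, 0.024]
contact_force: [-8.6, -1.6, 4.7]
width: 0.0003
```

>>> arm_command([
  {"dp":[0,0,0.0005],"turn":[0,0,0],"grip":-1},
  {"dp":[0,0,0],"turn":[0,0,0],"grip":-1},
])

```text
clock: 10.15
position: [0.5913, -0.0944, 0.2697]
ee_rot: [0.705, -0.024, 0.709, 0.024]
contact_force: [-9.6, -1.1, 5.3]
width: -0.0002
```

>>> arm_command([
  {"dp":[0,0,0],"turn":[0,0,0],"grip":-1},
  {"dp":[0,0,0],"turn":[0,0,0],"grip":-1},
  {"dp":[0,0,0],"turn":[0,0,0],"grip":-1},
])

```text
clock: 10.45
position: [0.5913, -0.0944, 0.2696]
ee_rot: [0.705, -0.024, 0.709, 0.024]
contact_force: [-8.9, -1.2, 5.0]
width: 0.0001
```

>>> arm_command([
  {"dp":[0,0,0],"turn":[0,0,0],"grip":-1},
  {"dp":[0,0,0],"turn":[0,0,0],"grip":-1},
  {"dp":[0,0,0],"turn":[0,0,0],"grip":-1},
  {"dp":[0,0,0],"turn":[0,0,0],"grip":-1},
])

```text
clock: 10.85
position: [0.5913, -0.0944, 0.2696]
ee_rot: [0.705, -0.024, 0.709, 0.024]
contact_force: [-9.0, -0.8, 6.3]
width: -0.0003
```

>>> arm_command([
  {"dp":[0,0,0.0005],"turn":[0,0,0],"grip":-1},
  {"dp":[0,0,0.0005],"turn":[0,0,0],"grip":-1},
])

```text
clock: 11.05
position: [0.5917, -0.0943, 0.2696]
ee_rot: [0.704, -0.024, 0.71, 0.024]
contact_force: [-12.0, -1.0, 7.8]
width: 0.0004
```

>>> arm_command([
  {"dp":[0,0,0],"turn":[0,0,0],"grip":-1},
  {"dp":[0,0,0],"turn":[0,0,0],"grip":-1},
  {"dp":[0,0,0],"turn":[0,0,0],"grip":-1},
  {"dp":[0,0,0],"turn":[0,0,0],"grip":-1},
  {"dp":[0,0,0],"turn":[0,0,0],"grip":-1},
  {"dp":[0,0,0],"turn":[0,0,0],"grip":-1},
  {"dp":[0,0,0],"turn":[0,0,0],"grip":-1},
])

```text
clock: 11.75
position: [0.5916, -0.0944, 0.2696]
ee_rot: [0.704, -0.024, 0.71, 0.024]
contact_force: [-10.2, -1.6, 6.8]
width: 0.0001
```

It held at about 10-12 N. I back straight off, lift, move aside and check.

>>> arm_command([
  {"dp":[0,0,-0.005],"turn":[0,0,0],"grip":-1},
  {"dp":[0,0,-0.012],"turn":[0,0,0],"grip":-1},
  {"dp":[-0.01,0,-0.012],"turn":[0,0,0],"grip":-1},
  {"dp":[-0.03,0,0],"turn":[0,0,0],"grip":-1},
  {"dp":[-0.03,0,0],"turn":[0,0,0],"grip":-1},
  {"dp":[-0.03,0,-0.03],"turn":[0,0,0],"grip":-1},
  {"dp":[-0.03,0.03,-0.03],"turn":[0,0,0],"grip":-1},
  {"dp":[0,0.04,-0.03],"turn":[0,0,0],"grip":-1},
])

```text
clock: 12.55
position: [0.4724, -0.0341, 0.4031]
ee_rot: [0.711, -0.023, 0.703, 0.021]
contact_force: [1.5, 0.8, 0.2]
width: -0.0004
```

>>> arm_command([
  {"dp":[0,0.045,-0.02],"turn":[0,0,0],"grip":-1},
  {"dp":[0,0.045,-0.02],"turn":[0,0,0],"grip":-1},
  {"dp":[0,0.045,-0.02],"turn":[0,0,0],"grip":-1},
  {"dp":[0,0.045,0],"turn":[0,0,0],"grip":-1},
  {"dp":[0,0.045,0],"turn":[0,0,0],"grip":-1},
  {"dp":[0,0.03,0],"turn":[0,0,0],"grip":-1},
  {"dp":[0,0,0],"turn":[0,0,0],"grip":-1},
  {"dp":[0,0,0],"turn":[0,0,0],"grip":-1},
])

```text
clock: 13.35
position: [0.3947, 0.2172, 0.399]
ee_rot: [0.707, -0.024, 0.706, 0.024]
contact_force: [-0.2, -0.7, -0.4]
width: 0.0002
```

Run:
```python
from loc import *
show()
for n,(r,c,f) in {"scene":((150,360),(220,460),2.5),"top":((120,290),(285,445),3.4)}.items():
    im=manip.get_image(n);cv2.imwrite(f"pics/{n}8f.png",im[:,:,::-1]); cv2.imwrite(f"pics/{n}8.png",cv2.resize(im[r[0]:r[1],c[0]:c[1],::-1],None,fx=f,fy=f,interpolation=cv2.INTER_CUBIC))
show()
```

```text
clk 13.35 tip local [-185.585   227.3578] 225.9818283441061 Floc [-0.2325 -0.7149] -0.3763773318492699 w 0.0002365644282347513
clk 13.45 tip local [-185.3601  226.2997] 225.83523123803351 Floc [0.2009 0.3476] 0.8609419837500438 w -6.126421510908891e-05
```

View pics/scene8.png

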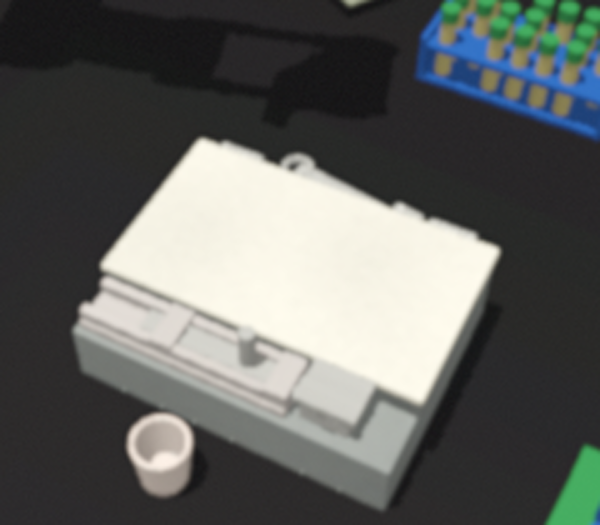

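View pics/top8.png

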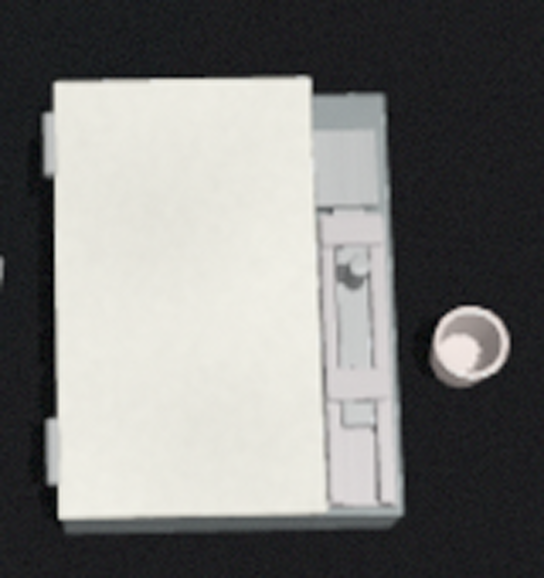

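View pics/scene8f.png

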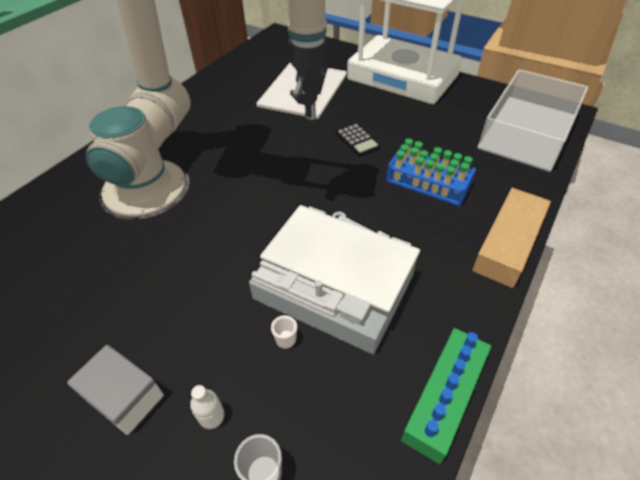

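Run:
```python
from loc import *
c=manip.calibration("top")
T=lambda p:((p[0]+.5)/3.4-.5+285,(p[1]+.5)/3.4-.5+120)
for n,p,z in [("rear",(358,427.5),78.5),("strap-70",(358,399),84),("strap-50",(358,370),84),("strap30",(350,244),84),("strap50",(350,211),84),("knobtop",(358,264),118),("lid-+",(60,517),88),("lid--",(327,512),88),("lid+-",(310,76),88)]:
    X=onz(*ray(c,T(p)),z/1000)*1000; print(n,RL.T@(X[:2]-O))
```

```text
rear [-88.2573 -97.0247]
strap-70 [-71.1586 -97.1247]
strap-50 [-52.6165 -97.9132]
strap30 [ 29.3649 -96.3112]
strap50 [ 51.1744 -97.2207]
knobtop [  6.9266 -96.5687]
lid-+ [-142.5767   89.9476]
lid-- [-142.5574  -74.5247]
lid+- [141.0013 -74.7107]
```

The bolt's rear (-86.5 ± 1) and the knob (x = +7, against +6.7 under load) agree with where they were at the stop. The lid corners fall at the shut position. I hand the job in.

```bash
python3 -c "
from rig import manip
print(manip.sign_off())"
```

```text
the job is handed in; nothing more can be done
None
```

The case is shut and bolted, and I handed the job in at about 13.5 s on the robot's clock.

- **Lid:** I swung it shut with the closed fingertips until it met its hard stop. The fingertip stood at z = 88.4 mm there (a shut lid top should be 88), and the largest force I read was about 14 N.
- **Bolt:** I pushed the knob along case +x in steps of 2 mm or less until the tip met the stop. I leaned on it at about 9–12 N for roughly 1.7 s, and no reading passed 12 N.
- **Was it the stop or the rim:** By the wrist camera the bolt's tip was about 24 mm behind the keeper's mouth. That is inside the 15–35 mm range, so it was the stop screw and not the rim.
- **Last pictures:** With the arm clear, the lid is flat and the knob is at case x ≈ 7 mm, unchanged from when it was pressed. The jar, wrench and other things look undisturbed.

**Small disagreements:**
- The bolt's rear end measured 1 mm apart between the wrist and top cameras, which is within the calibration.
- During the lean there was also an upward force on the tool of 5–8 N that I did not explain. It was gone once the arm let go.

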